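Slide the lying tin home along the display wall and swing the keeper arm shut

TASK

The big yellow and red dog-food tin lies on its side in the white display tray. Without lifting it off the tray or letting it roll out of the open side, push it along the red back wall until it lies snug against both that wall and the blue end stop; then swing the orange keeper arm in beside it until the arm is parallel with the red wall, right above the yellow stripe. Leave the bowl and the small green tin where they are.

Things in the scene. Friction and masses are not known exactly. Their poses are not given: they have to be found in the camera images.
- tray: White display tray, fixed, its place and yaw vary: floor plate 150 mm (x) by 420 mm (y), 12 mm thick; origin at the centre of its underside, z up. Its +x side carries the red wall, its -y end the blue stop; the -x side and the +y end are open. A yellow stripe 12 mm wide is painted at x = -44 mm, parallel with the wall.
- wall (a point): Point on the inner face of the red back wall, at (60, 0, 37) mm in the tray's frame. The wall runs along the tray's y over its whole length, is 10 mm thick and its top is 62 mm above the table.
- stop (a point): Point on the inner face of the blue end stop, at (17, -170, 47) mm in the tray's frame. The stop is 12 mm thick, spans tray x from -38 to +60 mm, and its top is 82 mm above the table.
- tin: The closed dog-food tin, loose, lying on its side on the tray floor: 86 mm in diameter, 110 mm long, about 0.5 kg, yellow with a red band and bare steel ends. Origin at its centre (43 mm above the tray floor); its own x is the axis of the cylinder, roughly along the tray's y. It starts a little off the wall and up to 0.22 m short of the end stop, and rolls freely at a touch.
- home (a point): Point fixed to the tray at (17, -115, 55) mm in its frame: the tin's centre when it lies against both wall and end stop.
- keeper (a joint): Angle of the orange keeper arm about its upright hinge, rad: 0 = parallel with the red wall, above the yellow stripe, pointing to the tray's +y; positive = swung out to the open side (counter-clockwise from above); range -0.4 to 1.2. Stiff: stays where left; about 1.5 N at 100 mm from the hinge moves it. It has no stop at 0. At 0 it is 12 mm clear of the homed tin.
- keeper_hinge (a point): Point on the hinge axis of the keeper arm, 56 mm above the table, at (-44, -185) mm in the tray's frame. The arm is a straight bar 12 mm thick that starts here and is 155 mm long; it spans heights 31 to 81 mm above the table.
- keeper_tip (a point): Centre of the free end of the keeper arm, 155 mm from the hinge, 56 mm above the table.
- bowl: Steel pet bowl, 150 mm across, 55 mm high, origin under its centre; leave it alone.
- cat_tin: Small tin with a green label standing upright, 84 mm across, 60 mm high, origin under its centre; leave it alone.
Mind the look-alikes: they are no part of the job. What is shaped like the tin but black or turquoise is not meant.

How it is judged:
On the way, in this order (a step that is already met when the one before it is completed fails the run):
1. the tin lies against the back wall and the end stop (y of tin in the frame of tray below -0.107 m and x of tin in the frame of tray between 0.009 and 0.026 m and z of tin in the frame of tray below 0.062 m and angle between the x axis of tin and the y axis of tray, either way round below 0.1 rad and linear speed of tin below 0.02 m/s and angular speed of tin below 0.4 rad/s), for 0.2 s.
2. the keeper arm is parallel with the wall, the tin still home (y of tin in the frame of tray below -0.107 m and x of tin in the frame of tray between 0.009 and 0.026 m and z of tin in the frame of tray below 0.062 m and angle between the x axis of tin and the y axis of tray, either way round below 0.1 rad and value of joint keeper between -0.09 and 0.09 rad), for 0.2 s.
At the end, for the whole second after the job is handed in: The tin lies on the tray floor, its centre within 8 mm of its place against the end stop and within 8 mm of its place against the wall, its axis within 0.10 rad of the wall's direction, at rest; the keeper arm is within 0.09 rad of parallel with the wall (all of step 2 and linear speed of tin below 0.02 m/s and angular speed of tin below 0.4 rad/s); the robot touches nothing.
It fails at once if the tin rolls out of the open side of the tray (its centre comes over the yellow stripe) (x of tin in the frame of tray below -0.044 m).
It fails at once if the tin is lifted off the tray floor by more than 15 mm (z of tin in the frame of tray above 0.07 m).
It fails at once if the bowl is pushed away (distance of bowl from where it was at the start of the episode above 0.03 m).
It fails at once if the small green tin is pushed away (distance of cat_tin from where it was at the start of the episode above 0.03 m).
It also fails if it takes over 70 s, if anything falls off the work surface, if the arm or the gripper's body presses on something with over 40 N, if the wrist force passes 120 N, or if a joint passes its speed limit or range.

ROBOT

A 6-joint arm with a two-finger parallel gripper is mounted at the origin on the work surface. World frame = base frame: x ahead of the robot, y to its left, z up, the work surface at z = 0. Lengths are in m, angles in rad, forces in N, time in s.
With the tool pointing down it reaches from about 0.3 to 0.775 m from the base axis. Payload 14.6 kg.
Tool frame: the origin (TCP) lies on the mounting face of the last link; the fingertips stand 199 mm ahead of it and the grasp point (between the pads) lies 180 mm ahead of it; z points along the fingers, y is the line along which they close (so a half turn about z gives the same grasp; the last joint's range is limited). The gripper opens to 94 mm and grips with 3 to 60 N. Pads are 16 mm wide; open, the fingers measure 119 mm over their backs; the gripper's body (75 mm by 177 mm) begins 78 mm behind the grasp point.
Start: joints at [-1.28, 0.3, 1.521, -0, 1.321, -0.067], TCP at [0.193, -0.515, 0.405] pointing down, gripper open.
Joint ranges: [-3.03, 3.03], [-0.79, 2.21], [0.23, 2.52], [-1.04, 4.18], [0, 3.07], [-2.55, 2.55]. Speed limits (rad/s): [2.22, 2.22, 2.57, 3.14, 3.14, 3.14].

INTERFACE

Orientations are given as [roll, pitch, yaw] about the fixed x, y, z axes, in that order (R = Rz(yaw) Ry(pitch) Rx(roll)).
In Python, from station import get_obs, camera, hand_in gives the robot as it stands.
- The arm moves only by the tool apply_moves, never from a script. Its argument "increments" is a list of rows, each an object of numbers: "tx", "ty", "tz": the shift along the tool's x, y, z as a fraction of full scale; "ax", "ay", "az": the turn, a rotation vector about the tool's x, y, z as a fraction of full scale. In form: [{"tx": .., "ty": .., "tz": .., "ax": .., "ay": .., "az": ..}, ...]. A call has 1 to 12 rows; each row shifts and turns the commanded pose from where the row before left it, along the tool's axes as they then stand; what a row does not reach is not made up. Full scale, the value 1, is 30 mm for a shift and 5 degrees for a turn. A row lasts 1/8 s, in which the tool goes at most 62.5 mm and 10.7 degrees, less where a joint would pass 70% of its speed; a pose out of reach is approached as far as the arm can. A call with a number of a shift or a turn outside -1 to 1 is refused whole. A call with a gripper value outside its range is refused whole. "jaw" is the closure, from 0 (fully open) to 1 (shut), set as the call begins (left out, the last holds). The fingers move at their own pace and stop on an object; "force" is the grip in N (left out, the last holds). Time passes only in rows, so rows that do not move let the fingers close. It gives the time, the measured TCP pose, the force, the opening and the grip force at its end, in the units of the state.
- get_obs(): the state, without advancing time (a new reading comes with each control period).
- camera(name): name is "side" or "top"; returns a dict with "pixels" (384x512x3 uint8, red, green, blue), "camera_matrix" (3x3 intrinsics, pixels), "dist" ([k1, k2, p1, p2, k3] as OpenCV has them; the pictures are not rectified), "R" (3x3) and "t" (3): a world point X has camera coordinates R X + t. Camera axes: x right, y down, z forward; pixel columns grow to the right and rows downward; lengths in m; the calibration is good to about 2 mm. A picture is of the moment at which its call begins. There is no depth.
- hand_in(): hands the job in; it is judged then, once.
The state is a dict: "time_s": time; "qpos": joint angles; "joint_vel": joint speeds; "tau": joint torques, N m; "ee_pos": TCP position; "eef_rot": TCP orientation; "force": force on the tool from outside, world axes, zero at the start; "moment": the same for the moment, N m; "grip_width": finger opening in m; "grip_force": force on a finger pad.
Only numpy, scipy, OpenCV 4.12 (cv2) and the standard library are available. Lean on these libraries where they do the work, as an engineer would, in place of code of your own. Each camera call takes 0.05 s, during which the arm holds its last target. There are 200 camera calls.

## Working session

There is one attempt and no reset: what is moved stays moved. The work goes in short steps, Python scripts to look and compute and a tool call to move; the robot and the scene stay as the last step left them, time stands still between calls to the robot, and variables do not carry over. Pictures are saved under pics/ and viewed, at most 10 in all, crops included, and the job is handed in when it is done.

Besides the shell and the picture viewer there is one more tool, called after "Emit:" by a JSON object that holds its "api" and its "payload". apply_moves: Moves the arm, as the interface text tells. Its arguments: {"type":"object","properties":{"increments":{"type":"array"},"jaw":{"type":"number"},"force":{"type":"number"}},"required":["increments"]}

```bash
mkdir -p pics; python3 - <<'E'
from station import get_obs,camera
import cv2,numpy as np
for n in("top","side"):
    c=camera(n);cv2.imwrite(f"pics/{n}0.png",cv2.cvtColor(c["pixels"],cv2.COLOR_RGB2BGR))
    print(n,c["camera_matrix"].round(1).tolist(),np.round(c["dist"],3),c["R"].round(3).tolist(),c["t"].round(3))
o=get_obs();print({k:np.round(v,3) for k,v in o.items()})
E
```

```text
top [[457.9, 0.0, 260.8], [0.0, 457.9, 189.9], [0.0, 0.0, 1.0]] [-0.188  0.     0.     0.     0.   ] [[-0.01, -1.0, -0.002], [-0.998, 0.01, -0.064], [0.064, 0.002, -0.998]] [0.038 0.524 1.688]
side [[398.0, 0.0, 259.0], [0.0, 398.0, 198.5], [0.0, 0.0, 1.0]] [-0.112  0.     0.     0.     0.   ] [[-0.839, -0.544, -0.025], [-0.267, 0.45, -0.852], [0.475, -0.708, -0.522]] [0.453 0.177 1.057]
{'time_s': np.float64(0.1), 'qpos': array([-1.28 ,  0.3  ,  1.522,  0.   ,  1.321, -0.067]), 'joint_vel': array([-0.   ,  0.   , -0.001, -0.001,  0.001,  0.   ]), 'tau': array([-1.0000e-03, -5.3264e+01, -3.5329e+01,  7.1000e-02,  2.3000e-02,
       -0.0000e+00]), 'ee_pos': array([ 0.193, -0.515,  0.404]), 'eef_rot': array([-3.141, -0.   ,  0.358]), 'force': array([-0.19 ,  0.998, -0.85 ]), 'moment': array([ 0.033, -0.009,  0.024]), 'grip_force': np.float64(0.0), 'grip_width': np.float64(0.094)}
```

View pics/top0.png

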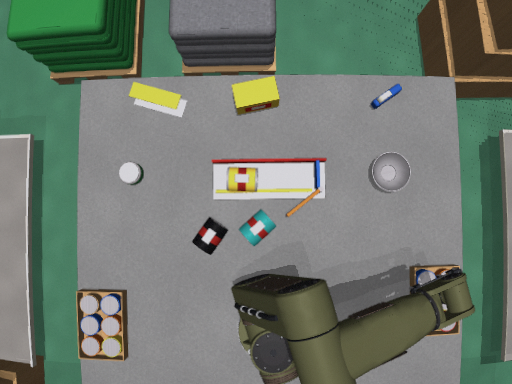

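View pics/side0.png

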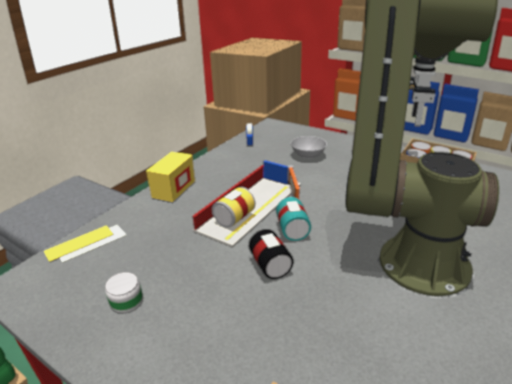

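The top view at (242,179) shows a yellow and red tin in the white tray. The look-alikes are black (210,236), turquoise (257,227) and a yellow box (256,95). I choose (242,179). The keeper is at (303,203), the bowl at (391,172) and the cat tin at (130,173).

```bash
cat >h.py <<'E'
from station import get_obs,camera,hand_in
import cv2,numpy as np
def ray(c,uv,z):
    n=cv2.undistortPoints(np.array(uv,float).reshape(-1,1,2),c["camera_matrix"],np.array(c["dist"])).reshape(-1,2)
    d=np.c_[n,np.ones(len(n))]@c["R"]; o=-c["R"].T@c["t"]
    return o+d*((z-o[2])/d[:,2])[:,None]
def proj(c,X):
    return cv2.projectPoints(np.array(X,float).reshape(-1,3),cv2.Rodrigues(c["R"])[0],c["t"],c["camera_matrix"],np.array(c["dist"]))[0].reshape(-1,2)
def mask(c,lo,hi,box):
    h=cv2.cvtColor(c["pixels"],cv2.COLOR_RGB2HSV);m=cv2.inRange(h,lo,hi)
    r=np.zeros_like(m);x0,y0,x1,y1=box;r[y0:y1,x0:x1]=m[y0:y1,x0:x1]
    v,u=np.nonzero(r);return np.c_[u,v]
def crop(c,box,name,s=5,pts=None):
    im=cv2.cvtColor(c["pixels"],cv2.COLOR_RGB2BGR);x0,y0,x1,y1=box
    im=cv2.resize(im[y0:y1,x0:x1],None,fx=s,fy=s,interpolation=cv2.INTER_CUBIC)
    if pts is not None:
        for p in pts: cv2.circle(im,tuple(int(round((a+.5-b)*s)) for a,b in zip(p,(x0,y0))),3,(255,0,255),-1)
    cv2.imwrite(name,im)
def fit(P):
    vx,vy,x,y=cv2.fitLine(P[:,:2].astype(np.float32),cv2.DIST_HUBER,0,.001,.001).ravel()
    return np.array([x,y]),np.arctan2(vy,vx),P.min(0)[:2],P.max(0)[:2]
E
python3 - <<'E'
from h import *
c=camera("top")
B=(205,150,335,225)
for n,lo,hi,b,z in[("red",(0,150,70),(6,255,255),(205,150,335,164),.062),("red2",(172,150,70),(180,255,255),(205,150,335,164),.062),("blue",(100,120,50),(125,255,255),B,.082),("yel",(25,120,80),(35,255,255),(205,186,335,200),.012),("or",(8,140,80),(19,255,255),(285,185,335,225),.081),("white",(0,0,200),(180,40,255),(205,150,335,205),.012)]:
    p=mask(c,lo,hi,b)
    print(n,len(p))
    if len(p)>5:
        P=ray(c,p,z);print(p.min(0),p.max(0),*[np.round(q,4) for q in fit(P)])
p=mask(c,(22,120,80),(35,255,255),(222,164,265,187));print("tin",p.min(0),p.max(0),ray(c,[p.min(0),p.max(0)],.055).round(4))
crop(c,B,"pics/c0.png",6)
E
```

```text
red 309
[212 158] [325 162] [ 0.6305 -0.0412] -1.5636 [ 0.6244 -0.2025] [0.6364 0.2104]
red2 6
[315 159] [320 160] [ 0.6314 -0.1749] 1.5652 [ 0.6289 -0.1841] [ 0.6327 -0.1657]
blue 127
[315 160] [319 187] [ 0.5762 -0.1696] -0.0139 [ 0.5287 -0.1778] [ 0.6263 -0.1615]
yel 189
[216 186] [311 192] [ 0.5229 -0.0048] -1.5634 [ 0.5178 -0.1545] [0.5405 0.201 ]
or 120
[287 189] [319 215] [ 0.4724 -0.115 ] -0.9107 [ 0.4294 -0.1758] [ 0.5216 -0.0595]
white 2563
[214 163] [324 198] [ 0.5608 -0.0081] -1.553 [ 0.4947 -0.2047] [0.624  0.2086]
tin [229 168] [254 186] [[0.6033 0.1488 0.055 ]
 [0.5364 0.0579 0.055 ]]
```

View pics/c0.png

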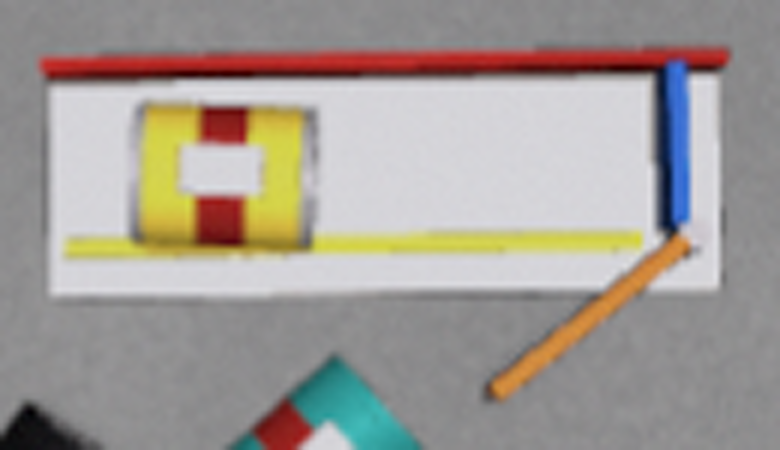

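The crop confirms the tin (yellow/red, steel ends) in the tray, keeper swung out. Now I fit the poses from the corners.

```bash
cat >>h.py <<'E'
def T(p,P):
    P=np.array(P,float).reshape(-1,3);c,s=np.cos(p[2]),np.sin(p[2])
    return np.c_[p[0]+c*P[:,0]-s*P[:,1],p[1]+s*P[:,0]+c*P[:,1],P[:,2]]
def inv(p,W):
    W=np.array(W,float).reshape(-1,3);c,s=np.cos(p[2]),np.sin(p[2]);d=W[:,:2]-np.array(p[:2])
    return np.c_[c*d[:,0]+s*d[:,1],-s*d[:,0]+c*d[:,1],W[:,2]]
E
python3 - <<'E'
from h import *
from scipy.optimize import least_squares
c=camera("top")
f=lambda a:np.array(a)/6+np.array([205,150])-.5
px=f([(50,296),(720,290),(42,58),(728,48),(665,62),(686,62),(668,230),(690,228)])
M=np.array([(-75,210,12),(-75,-210,12),(70,210,62),(70,-210,62),(60,-170,82),(60,-182,82),(-38,-170,82),(-38,-182,82)])/1e3
r=least_squares(lambda p:(proj(c,T(p,M))-px).ravel(),[.567,.003,.007],loss="soft_l1")
p=r.x;print("tray",p.round(4));print((proj(c,T(p,M))-px).round(1).tolist())
y=ray(c,[mask(c,(25,120,80),(35,255,255),(205,187,335,200)).mean(0)],.012);print("stripe in tray",inv(p,y).round(4))
# tin: fit centre x,y,yaw via silhouette corners (ends at axis height, sides tangent)
e=ray(c,f([(133,175),(317,175),(225,100),(225,247)]),.055);print("tin axial ends & sides in tray",inv(p,e).round(4).tolist(), ((e[0]+e[1])/2).round(4))
k=ray(c,f([(497,388),(686,242)]),.081);ki=inv(p,k);print("keeper",ki.round(4).tolist());d=ki[0]-[-.044,-.185,0.081];print("angle",np.arctan2(-d[0],d[1]),np.hypot(*d[:2]))
g=np.array([[.017,-.115,.055],[.060,0,.037]]);print(T(p,g).round(4))
s=camera("side");np.save("tray.npy",p)
W=T(p,np.r_[M,[[-.044,-.185,.081],[-.044,.2,.012]]]);
crop(s,(185,150,315,250),"pics/c1.png",6,proj(s,W))
b=ray(c,[(391,172),(130,173),(257,227),(210,236)],.05);print(b.round(3))
E
```

```text
tray [ 0.5666  0.0044 -0.0008]
[[-0.4, 0.3], [0.2, 0.3], [-0.6, -0.3], [-0.0, 0.4], [0.3, 0.2], [0.1, 0.1], [0.3, -0.8], [-0.0, -0.4]]
stripe in tray [[-0.0431  0.0032  0.012 ]]
tin axial ends & sides in tray [[-0.0025, 0.1531, 0.055], [-0.0035, 0.0411, 0.055], [0.0429, 0.0968, 0.055], [-0.0468, 0.0973, 0.055]] [0.5637 0.1015 0.055 ]
keeper [[-0.1341, -0.0653, 0.081], [-0.0479, -0.1797, 0.081]]
angle 0.6451181427356292 0.1498221314065243
[[ 0.5835 -0.1106  0.055 ]
 [ 0.6266  0.0043  0.037 ]]
[[ 0.584 -0.451  0.05 ]
 [ 0.59   0.52   0.05 ]
 [ 0.387  0.048  0.05 ]
 [ 0.356  0.22   0.05 ]]
```

View pics/c1.png

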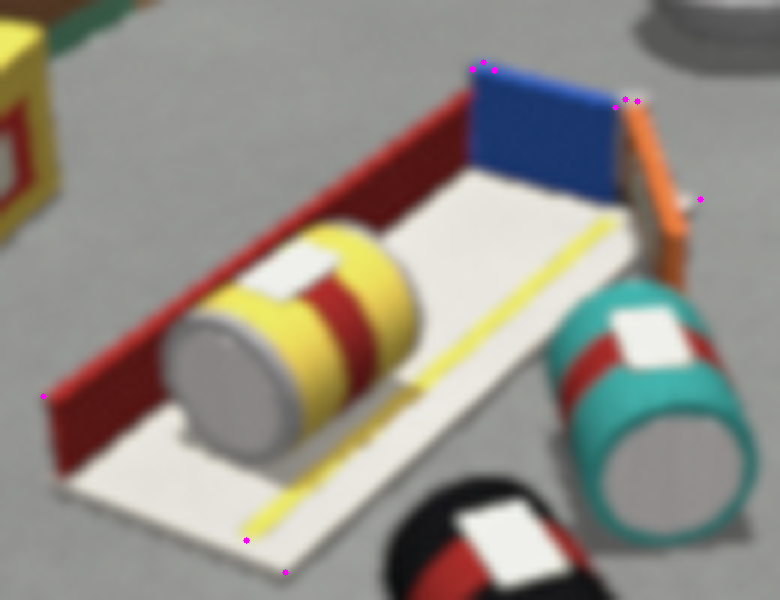

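The overlay matches the model. The tray is near (0.5665, 0.004), yaw ≈ 0, and the tin sits at tray (-3, 97) mm with the keeper at about 0.645 rad.

Plan:
1. Use two spread fingers to press the tin against the wall.
2. Push its end to the stop.
3. Swing the keeper.

First I turn the tool to yaw 0 and travel high.

Emit:
{"api": "apply_moves", "payload": {"increments": [{"az": 0.82},{"az": 0.82},{"az": 0.82},{"az": 0.82},{"az": 0.82},{"tx": 0.48,"ty": -1},{"tx": 0.48,"ty": -1},{"tx": 0.48,"ty": -1},{"tx": 0.48,"ty": -1},{"tx": 0.48,"ty": -1},{"tx": 0.48,"ty": -1},{"tx": 0.48,"ty": -1}], "jaw": 0.5}}

```text
schema error: expected keys tx, ty, tz, ax, ay, az
```

Emit:
{"api": "apply_moves", "payload": {"increments": [{"tx": 0.48,"ty": -1},{"tx": 0.48,"ty": -1},{"tx": 0.48,"ty": -1},{"tx": 0.48,"ty": -1},{"tx": 0.48,"ty": -1},{"tx": 0.48,"ty": -1},{"tx": 0.48,"ty": -1},{"tx": 0.48,"ty": -1},{"tx": 0.48,"ty": -1},{"tx": 0.48,"ty": -1},{"tx": 0.48,"ty": -1},{}]}}

```text
schema error: expected keys tx, ty, tz, ax, ay, az
```

Emit:
{"api": "apply_moves", "payload": {"increments": [{"tx": 0,"ty": 0,"tz": 0,"ax": 0,"ay": 0,"az": 0.82},{"tx": 0,"ty": 0,"tz": 0,"ax": 0,"ay": 0,"az": 0.82},{"tx": 0,"ty": 0,"tz": 0,"ax": 0,"ay": 0,"az": 0.82},{"tx": 0,"ty": 0,"tz": 0,"ax": 0,"ay": 0,"az": 0.82},{"tx": 0,"ty": 0,"tz": 0,"ax": 0,"ay": 0,"az": 0.82},{"tx": 0.48,"ty": -1,"tz": 0,"ax": 0,"ay": 0,"az": 0},{"tx": 0.48,"ty": -1,"tz": 0,"ax": 0,"ay": 0,"az": 0},{"tx": 0.48,"ty": -1,"tz": 0,"ax": 0,"ay": 0,"az": 0},{"tx": 0.48,"ty": -1,"tz": 0,"ax": 0,"ay": 0,"az": 0},{"tx": 0.48,"ty": -1,"tz": 0,"ax": 0,"ay": 0,"az": 0},{"tx": 0.48,"ty": -1,"tz": 0,"ax": 0,"ay": 0,"az": 0},{"tx": 0.48,"ty": -1,"tz": 0,"ax": 0,"ay": 0,"az": 0}], "jaw": 0.5}}

```text
time_s: 1.75
ee_pos: [0.2937, -0.3041, 0.4047]
eef_rot: [3.142, -0.0, -0.0]
force: [0.2, -0.5, 0.3]
grip_width: 0.0472
grip_force: 0.0
```

Emit:
{"api": "apply_moves", "payload": {"increments": [{"tx": 0.48,"ty": -1,"tz": 0,"ax": 0,"ay": 0,"az": 0},{"tx": 0.48,"ty": -1,"tz": 0,"ax": 0,"ay": 0,"az": 0},{"tx": 0.48,"ty": -1,"tz": 0,"ax": 0,"ay": 0,"az": 0},{"tx": 0.48,"ty": -1,"tz": 0,"ax": 0,"ay": 0,"az": 0},{"tx": 0.48,"ty": -1,"tz": 0,"ax": 0,"ay": 0,"az": 0},{"tx": 0.48,"ty": -1,"tz": 0,"ax": 0,"ay": 0,"az": 0},{"tx": 0.48,"ty": -1,"tz": 0,"ax": 0,"ay": 0,"az": 0},{"tx": 0.48,"ty": -1,"tz": 0,"ax": 0,"ay": 0,"az": 0},{"tx": 0.48,"ty": -1,"tz": 0,"ax": 0,"ay": 0,"az": 0},{"tx": 0.48,"ty": -1,"tz": 0,"ax": 0,"ay": 0,"az": 0},{"tx": 0.48,"ty": -1,"tz": 0,"ax": 0,"ay": 0,"az": 0},{"tx": 0.48,"ty": -1,"tz": 0,"ax": 0,"ay": 0,"az": 0}]}}

```text
time_s: 3.25
ee_pos: [0.4665, 0.0559, 0.4046]
eef_rot: [3.142, -0.0, 0.0]
force: [-0.0, -0.8, -0.1]
grip_width: 0.047
grip_force: 0.0
```

Emit:
{"api": "apply_moves", "payload": {"increments": [{"tx": 0.3,"ty": -0.75,"tz": 0.5,"ax": 0,"ay": 0,"az": 0},{"tx": 0.3,"ty": -0.75,"tz": 1,"ax": 0,"ay": 0,"az": 0},{"tx": 0,"ty": 0,"tz": 1,"ax": 0,"ay": 0,"az": 0},{"tx": 0,"ty": 0,"tz": 1,"ax": 0,"ay": 0,"az": 0},{"tx": 0,"ty": 0,"tz": 0,"ax": 0,"ay": 0,"az": 0}]}}

```text
time_s: 3.88
ee_pos: [0.4839, 0.0998, 0.2981]
eef_rot: [3.141, 0.004, 0.0]
force: [-0.0, 0.1, 0.8]
grip_width: 0.0473
grip_force: 0.0
```

Emit:
{"api": "apply_moves", "payload": {"increments": [{"tx": 0,"ty": 0,"tz": 1,"ax": 0,"ay": 0,"az": 0},{"tx": 0,"ty": 0,"tz": 1,"ax": 0,"ay": 0,"az": 0},{"tx": 0.3,"ty": 0,"tz": 0.1,"ax": 0,"ay": 0,"az": 0},{"tx": 0.3,"ty": 0,"tz": 0,"ax": 0,"ay": 0,"az": 0},{"tx": 0.1,"ty": 0,"tz": 0,"ax": 0,"ay": 0,"az": 0},{"tx": 0.1,"ty": 0,"tz": 0,"ax": 0,"ay": 0,"az": 0},{"tx": 0.1,"ty": 0,"tz": 0,"ax": 0,"ay": 0,"az": 0},{"tx": 0.1,"ty": 0,"tz": 0,"ax": 0,"ay": 0,"az": 0},{"tx": 0,"ty": 0,"tz": 0,"ax": 0,"ay": 0,"az": 0}]}}

```text
time_s: 5.0
ee_pos: [0.5143, 0.0998, 0.2367]
eef_rot: [-3.142, -0.0, -0.0]
force: [-0.2, 0.1, 0.1]
grip_width: 0.0471
grip_force: 0.0
```

Emit:
{"api": "apply_moves", "payload": {"increments": [{"tx": 0.1,"ty": 0,"tz": 0,"ax": 0,"ay": 0,"az": 0},{"tx": 0.1,"ty": 0,"tz": 0,"ax": 0,"ay": 0,"az": 0},{"tx": 0.1,"ty": 0,"tz": 0,"ax": 0,"ay": 0,"az": 0},{"tx": 0,"ty": 0,"tz": 0,"ax": 0,"ay": 0,"az": 0}]}}

```text
time_s: 5.5
ee_pos: [0.5234, 0.0998, 0.2366]
eef_rot: [-3.142, -0.0, -0.0]
force: [-0.5, -0.5, 0.0]
grip_width: 0.0473
grip_force: 0.0
```

Emit:
{"api": "apply_moves", "payload": {"increments": [{"tx": 0.1,"ty": 0,"tz": 0,"ax": 0,"ay": 0,"az": 0},{"tx": 0.1,"ty": 0,"tz": 0,"ax": 0,"ay": 0,"az": 0},{"tx": 0.05,"ty": 0,"tz": 0,"ax": 0,"ay": 0,"az": 0},{"tx": 0,"ty": 0,"tz": 0,"ax": 0,"ay": 0,"az": 0}]}}

```text
time_s: 6.0
ee_pos: [0.5307, 0.0998, 0.2366]
eef_rot: [3.142, 0.0, -0.0]
force: [-0.7, -1.6, 0.4]
grip_width: 0.0471
grip_force: 0.7
```

```bash
python3 - <<'E'
from h import *
c=camera("top");crop(c,(205,140,335,225),"pics/c2.png",6)
c=camera("side");crop(c,(185,150,315,250),"pics/c3.png",4)
import cv2
a=cv2.imread("pics/c2.png");b=cv2.resize(cv2.imread("pics/c3.png"),(400,306));a=cv2.resize(a,(400,262))
cv2.imwrite("pics/c23.png",np.hstack([a,b[:262]]))
print(get_obs()["force"],get_obs()["ee_pos"])
E
```

```text
[-0.4720661  -0.32042402  0.60474415] [0.53069004 0.09981176 0.23658377]
```

View pics/c23.png

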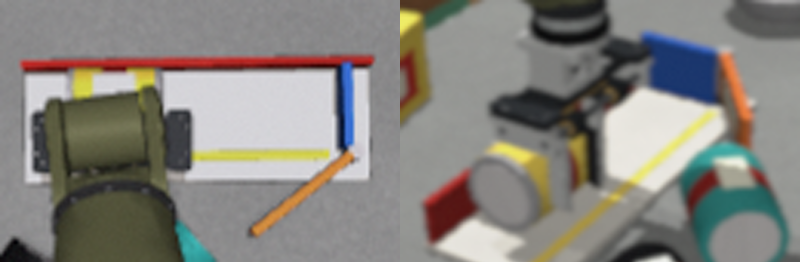

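The pictures show the tin close to the wall with both fingers on its side. I press on gently until I feel the wall.

Emit:
{"api": "apply_moves", "payload": {"increments": [{"tx": 0.06,"ty": 0,"tz": 0,"ax": 0,"ay": 0,"az": 0},{"tx": 0,"ty": 0,"tz": 0,"ax": 0,"ay": 0,"az": 0}]}}

```text
time_s: 6.35
ee_pos: [0.532, 0.0998, 0.2365]
eef_rot: [3.141, 0.003, 0.0]
force: [-11.2, -3.0, 6.0]
grip_width: 0.047
grip_force: 5.7
```

Emit:
{"api": "apply_moves", "payload": {"increments": [{"tx": 0.06,"ty": 0,"tz": 0,"ax": 0,"ay": 0,"az": 0},{"tx": 0,"ty": 0,"tz": 0,"ax": 0,"ay": 0,"az": 0}]}}

```text
time_s: 6.6
ee_pos: [0.5329, 0.0998, 0.2363]
eef_rot: [3.141, 0.008, 0.0]
force: [-23.8, -3.0, 15.9]
grip_width: 0.0468
grip_force: 12.3
```

Emit:
{"api": "apply_moves", "payload": {"increments": [{"tx": -0.05,"ty": 0,"tz": 0,"ax": 0,"ay": 0,"az": 0},{"tx": -0.05,"ty": 0,"tz": 0,"ax": 0,"ay": 0,"az": 0},{"tx": -0.1,"ty": 0,"tz": 0,"ax": 0,"ay": 0,"az": 0},{"tx": -0.5,"ty": 0,"tz": 0,"ax": 0,"ay": 0,"az": 0},{"tx": 0,"ty": 0,"tz": -1,"ax": 0,"ay": 0,"az": 0},{"tx": 0,"ty": 0,"tz": -1,"ax": 0,"ay": 0,"az": 0},{"tx": 0,"ty": 0,"tz": -1,"ax": 0,"ay": 0,"az": 0},{"tx": 1,"ty": -1,"tz": 0,"ax": 0,"ay": 0,"az": 0},{"tx": 1,"ty": -1,"tz": 0,"ax": 0,"ay": 0,"az": 0},{"tx": 0.2,"ty": -0.8,"tz": 0,"ax": 0,"ay": 0,"az": 0},{"tx": 0,"ty": 0,"tz": 0,"ax": 0,"ay": 0,"az": 0}]}}

```text
time_s: 7.98
ee_pos: [0.5794, 0.185, 0.3263]
eef_rot: [-3.141, -0.0, 0.002]
force: [1.0, -0.3, 0.3]
grip_width: 0.0469
grip_force: 0.0
```

Emit:
{"api": "apply_moves", "payload": {"increments": [{"tx": 0,"ty": 0,"tz": 0,"ax": 0,"ay": 0,"az": -1},{"tx": 0,"ty": 0,"tz": 0,"ax": 0,"ay": 0,"az": -1},{"tx": 0,"ty": 0,"tz": 0,"ax": 0,"ay": 0,"az": -1},{"tx": 0,"ty": 0,"tz": 0,"ax": 0,"ay": 0,"az": -1},{"tx": 0,"ty": 0,"tz": 0,"ax": 0,"ay": 0,"az": -1},{"tx": 0,"ty": 0,"tz": 0,"ax": 0,"ay": 0,"az": -1},{"tx": 0,"ty": 0,"tz": 0,"ax": 0,"ay": 0,"az": -1},{"tx": 0,"ty": 0,"tz": 0,"ax": 0,"ay": 0,"az": -1},{"tx": 0,"ty": 0,"tz": 0,"ax": 0,"ay": 0,"az": -1},{"tx": 0,"ty": 0,"tz": 0,"ax": 0,"ay": 0,"az": -1},{"tx": 0,"ty": 0,"tz": 0,"ax": 0,"ay": 0,"az": -1},{"tx": 0,"ty": 0,"tz": 0,"ax": 0,"ay": 0,"az": -1}]}}

```text
time_s: 9.48
ee_pos: [0.5791, 0.1829, 0.3268]
eef_rot: [3.141, -0.0, 1.049]
force: [-0.1, -0.3, 0.5]
grip_width: 0.0473
grip_force: 0.0
```

Emit:
{"api": "apply_moves", "payload": {"increments": [{"tx": 0,"ty": 0,"tz": 0,"ax": 0,"ay": 0,"az": -1},{"tx": 0,"ty": 0,"tz": 0,"ax": 0,"ay": 0,"az": -1},{"tx": 0,"ty": 0,"tz": 0,"ax": 0,"ay": 0,"az": -1},{"tx": 0,"ty": 0,"tz": 0,"ax": 0,"ay": 0,"az": -1},{"tx": 0,"ty": 0,"tz": 0,"ax": 0,"ay": 0,"az": -1},{"tx": 0,"ty": 0,"tz": 0,"ax": 0,"ay": 0,"az": -1},{"tx": 0,"ty": 0,"tz": 0,"ax": 0,"ay": 0,"az": 0}]}}

```text
time_s: 10.35
ee_pos: [0.5791, 0.1831, 0.3268]
eef_rot: [3.141, -0.0, 1.57]
force: [0.5, 0.5, 0.5]
grip_width: 0.0469
grip_force: 0.0
```

```bash
python3 - <<'E'
from h import *
c=camera("side");p=np.load("tray.npy")
pts=T(p,[[.017,.0955+.055,.055],[.017,.0955+.055,.098],[.017,.0955+.055,.012],[-.026,.0955+.055,.055]])
crop(c,(185,140,315,250),"pics/c4.png",5,proj(c,pts))
o=get_obs();print(o["ee_pos"],o["qpos"],o["eef_rot"])
E
```

```text
[0.57917288 0.18319203 0.3268237 ] [ 2.46063223e-01  4.96200475e-01  1.43474659e+00 -7.90475281e-05
  1.21039088e+00  2.48479542e-01] [3.14132758e+00 9.06427023e-06 1.56840787e+00]
```

View pics/c4.png

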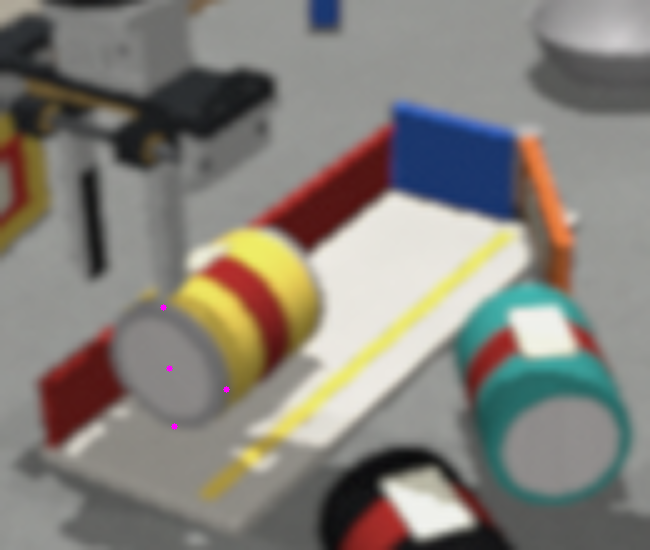

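The tin's end face is at the expected place and the tin lies at the wall. I lower behind it and push along -y.

Emit:
{"api": "apply_moves", "payload": {"increments": [{"tx": 0,"ty": 0,"tz": 1,"ax": 0,"ay": 0,"az": 0},{"tx": 0,"ty": 0,"tz": 1,"ax": 0,"ay": 0,"az": 0},{"tx": 0,"ty": 0,"tz": 1,"ax": 0,"ay": 0,"az": 0},{"tx": -0.2,"ty": 0.03,"tz": 0,"ax": 0,"ay": 0,"az": 0},{"tx": -0.2,"ty": 0,"tz": 0,"ax": 0,"ay": 0,"az": 0},{"tx": -0.1,"ty": 0,"tz": 0,"ax": 0,"ay": 0,"az": 0},{"tx": -0.1,"ty": 0,"tz": 0,"ax": 0,"ay": 0,"az": 0},{"tx": -0.1,"ty": 0,"tz": 0,"ax": 0,"ay": 0,"az": 0},{"tx": -0.2,"ty": 0,"tz": 0,"ax": 0,"ay": 0,"az": 0},{"tx": -0.2,"ty": 0,"tz": 0,"ax": 0,"ay": 0,"az": 0},{"tx": 0,"ty": 0,"tz": 0,"ax": 0,"ay": 0,"az": 0}]}}

```text
time_s: 11.78
ee_pos: [0.5802, 0.1503, 0.2366]
eef_rot: [-3.141, 0.0, 1.57]
force: [0.5, 0.4, 0.3]
grip_width: 0.0469
grip_force: 0.0
```

Emit:
{"api": "apply_moves", "payload": {"increments": [{"tx": -0.2,"ty": 0,"tz": 0,"ax": 0,"ay": 0,"az": 0},{"tx": -0.2,"ty": 0,"tz": 0,"ax": 0,"ay": 0,"az": 0},{"tx": -0.2,"ty": 0,"tz": 0,"ax": 0,"ay": 0,"az": 0},{"tx": -0.2,"ty": 0,"tz": 0,"ax": 0,"ay": 0,"az": 0},{"tx": -0.2,"ty": 0,"tz": 0,"ax": 0,"ay": 0,"az": 0},{"tx": -0.2,"ty": 0,"tz": 0,"ax": 0,"ay": 0,"az": 0},{"tx": -0.2,"ty": 0,"tz": 0,"ax": 0,"ay": 0,"az": 0},{"tx": -0.2,"ty": 0,"tz": 0,"ax": 0,"ay": 0,"az": 0}]}}

```text
time_s: 12.78
ee_pos: [0.5802, 0.1024, 0.2366]
eef_rot: [-3.141, 0.0, 1.571]
force: [-0.5, 2.4, -0.7]
grip_width: 0.0467
grip_force: 1.3
```

```bash
python3 - <<'E'
from h import *
c=camera("side");p=np.load("tray.npy")
crop(c,(185,140,315,250),"pics/c5.png",5)
o=get_obs();print(o["ee_pos"],o["force"])
E
```

```text
[0.5802137  0.10180295 0.23655916] [ 0.01831731 -0.34698409 -0.1702683 ]
```

View pics/c5.png

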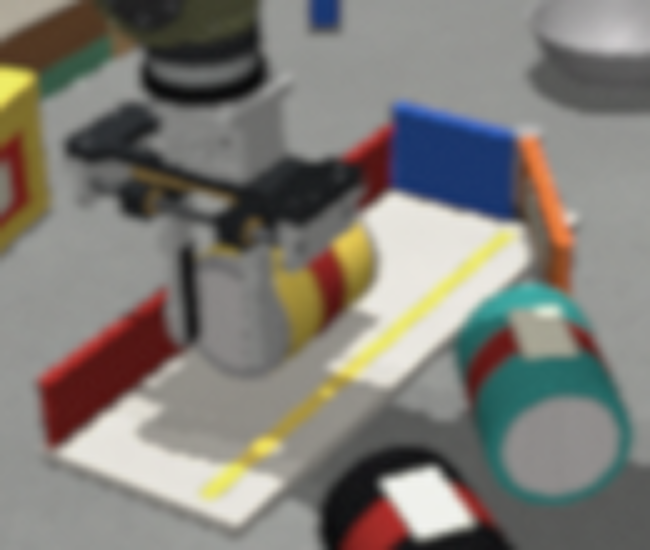

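The tin slides straight along the wall, so I keep going.

Emit:
{"api": "apply_moves", "payload": {"increments": [{"tx": -0.2,"ty": 0,"tz": 0,"ax": 0,"ay": 0,"az": 0},{"tx": -0.2,"ty": 0,"tz": 0,"ax": 0,"ay": 0,"az": 0},{"tx": -0.2,"ty": 0,"tz": 0,"ax": 0,"ay": 0,"az": 0},{"tx": -0.2,"ty": 0,"tz": 0,"ax": 0,"ay": 0,"az": 0},{"tx": -0.2,"ty": 0,"tz": 0,"ax": 0,"ay": 0,"az": 0},{"tx": -0.2,"ty": 0,"tz": 0,"ax": 0,"ay": 0,"az": 0},{"tx": -0.2,"ty": 0,"tz": 0,"ax": 0,"ay": 0,"az": 0},{"tx": -0.2,"ty": 0,"tz": 0,"ax": 0,"ay": 0,"az": 0},{"tx": -0.2,"ty": 0,"tz": 0,"ax": 0,"ay": 0,"az": 0},{"tx": -0.2,"ty": 0,"tz": 0,"ax": 0,"ay": 0,"az": 0},{"tx": -0.2,"ty": 0,"tz": 0,"ax": 0,"ay": 0,"az": 0},{"tx": -0.2,"ty": 0,"tz": 0,"ax": 0,"ay": 0,"az": 0}]}}

```text
time_s: 14.32
ee_pos: [0.5802, 0.0304, 0.2366]
eef_rot: [-3.142, -0.0, 1.571]
force: [-0.8, 1.0, -2.3]
grip_width: 0.0469
grip_force: 1.1
```

Emit:
{"api": "apply_moves", "payload": {"increments": [{"tx": -0.2,"ty": 0,"tz": 0,"ax": 0,"ay": 0,"az": 0},{"tx": -0.2,"ty": 0,"tz": 0,"ax": 0,"ay": 0,"az": 0},{"tx": -0.2,"ty": 0,"tz": 0,"ax": 0,"ay": 0,"az": 0},{"tx": -0.2,"ty": 0,"tz": 0,"ax": 0,"ay": 0,"az": 0},{"tx": -0.2,"ty": 0,"tz": 0,"ax": 0,"ay": 0,"az": 0},{"tx": -0.2,"ty": 0,"tz": 0,"ax": 0,"ay": 0,"az": 0},{"tx": -0.2,"ty": 0,"tz": 0,"ax": 0,"ay": 0,"az": 0},{"tx": -0.2,"ty": 0,"tz": 0,"ax": 0,"ay": 0,"az": 0},{"tx": -0.2,"ty": 0,"tz": 0,"ax": 0,"ay": 0,"az": 0},{"tx": -0.2,"ty": 0,"tz": 0,"ax": 0,"ay": 0,"az": 0},{"tx": -0.1,"ty": 0,"tz": 0,"ax": 0,"ay": 0,"az": 0},{"tx": -0.1,"ty": 0,"tz": 0,"ax": 0,"ay": 0,"az": 0}]}}

```text
time_s: 15.82
ee_pos: [0.5802, -0.0353, 0.2367]
eef_rot: [3.142, -0.0, 1.571]
force: [0.7, 2.1, -1.1]
grip_width: 0.0469
grip_force: 1.2
```

Emit:
{"api": "apply_moves", "payload": {"increments": [{"tx": -0.1,"ty": 0,"tz": 0,"ax": 0,"ay": 0,"az": 0},{"tx": -0.1,"ty": 0,"tz": 0,"ax": 0,"ay": 0,"az": 0},{"tx": 0,"ty": 0,"tz": 0,"ax": 0,"ay": 0,"az": 0}]}}

```text
time_s: 16.2
ee_pos: [0.5802, -0.0415, 0.2368]
eef_rot: [3.141, 0.0, 1.571]
force: [-0.6, 0.7, -0.1]
grip_width: 0.047
grip_force: 0.0
```

Emit:
{"api": "apply_moves", "payload": {"increments": [{"tx": -0.1,"ty": 0,"tz": 0,"ax": 0,"ay": 0,"az": 0},{"tx": -0.07,"ty": 0,"tz": 0,"ax": 0,"ay": 0,"az": 0},{"tx": 0,"ty": 0,"tz": 0,"ax": 0,"ay": 0,"az": 0}]}}

```text
time_s: 16.58
ee_pos: [0.5803, -0.0465, 0.2368]
eef_rot: [3.141, 0.0, 1.571]
force: [0.8, 0.8, 1.1]
grip_width: 0.0471
grip_force: 0.5
```

Emit:
{"api": "apply_moves", "payload": {"increments": [{"tx": -0.07,"ty": 0,"tz": 0,"ax": 0,"ay": 0,"az": 0},{"tx": 0,"ty": 0,"tz": 0,"ax": 0,"ay": 0,"az": 0}]}}

```text
time_s: 16.82
ee_pos: [0.5802, -0.0476, 0.2368]
eef_rot: [-3.141, -0.001, 1.571]
force: [-1.0, 11.1, 2.5]
grip_width: 0.0472
grip_force: 5.4
```

The stop is felt at y = -0.0476, as predicted. I back off, rise and move aside, then measure.

Emit:
{"api": "apply_moves", "payload": {"increments": [{"tx": 0.05,"ty": 0,"tz": 0,"ax": 0,"ay": 0,"az": 0},{"tx": 0.1,"ty": 0,"tz": 0,"ax": 0,"ay": 0,"az": 0},{"tx": 0.8,"ty": 0,"tz": 0,"ax": 0,"ay": 0,"az": 0},{"tx": 0.4,"ty": 0,"tz": -1,"ax": 0,"ay": 0,"az": 0},{"tx": 0,"ty": 0,"tz": -1,"ax": 0,"ay": 0,"az": 0},{"tx": 0,"ty": 0,"tz": -1,"ax": 0,"ay": 0,"az": 0},{"tx": 0,"ty": -1,"tz": 0,"ax": 0,"ay": 0,"az": 0},{"tx": 0,"ty": -1,"tz": 0,"ax": 0,"ay": 0,"az": 0},{"tx": 0,"ty": -1,"tz": 0,"ax": 0,"ay": 0,"az": 0},{"tx": 0,"ty": -1,"tz": 0,"ax": 0,"ay": 0,"az": 0},{"tx": 0,"ty": -1,"tz": 0,"ax": 0,"ay": 0,"az": 0},{"tx": 0,"ty": 0,"tz": 0,"ax": 0,"ay": 0,"az": 0}], "jaw": 1}}

```text
time_s: 18.32
ee_pos: [0.4291, -0.0079, 0.3269]
eef_rot: [3.141, 0.0, 1.571]
force: [-0.1, 0.0, 0.7]
grip_width: 0.0006
grip_force: 0.0
```

```bash
python3 - <<'E'
from h import *
c=camera("top");p=np.load("tray.npy")
B=(265,150,335,205)
h=[[.017+a,-.115+b,.055] for a,b in((0,.055),(0,-.055),(.043,0),(-.043,0))]
h2=[[-.026,-.06,.055],[-.026,-.17,.055]]
crop(c,B,"pics/c6.png",10,proj(c,T(p,h+h2)))
o=get_obs();print(o["ee_pos"],o["force"])
E
```

```text
[ 0.4300595  -0.00794311  0.3270658 ] [1.37111384 0.52336274 0.14463429]
```

View pics/c6.png

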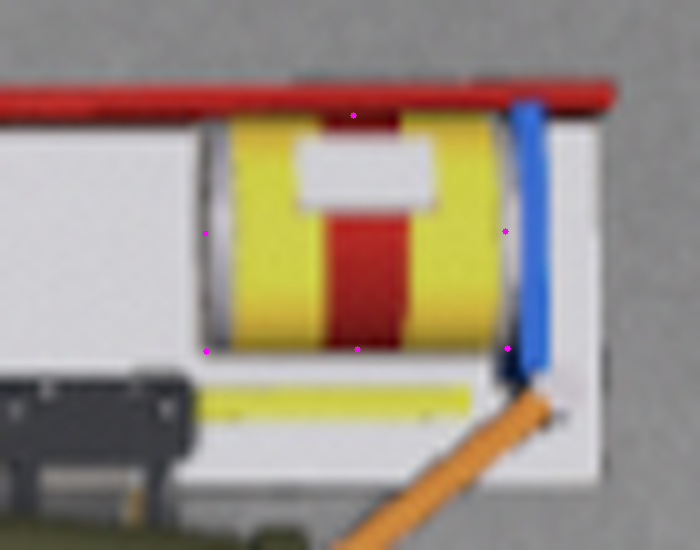

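The tin lies exactly on the projected home outline (magenta, within ~1 mm), snug to wall and stop. Next the keeper: closed fingers go down outside it at tray y ≈ -85 mm and push +x.

Emit:
{"api": "apply_moves", "payload": {"increments": [{"tx": -0.5,"ty": -1,"tz": 0,"ax": 0,"ay": 0,"az": 0},{"tx": -1,"ty": 0,"tz": 0,"ax": 0,"ay": 0,"az": 0},{"tx": -0.93,"ty": 0,"tz": 0,"ax": 0,"ay": 0,"az": 0},{"tx": 0,"ty": 0,"tz": 0,"ax": 0,"ay": 0,"az": 0},{"tx": 0,"ty": 0,"tz": 1,"ax": 0,"ay": 0,"az": 0},{"tx": 0,"ty": 0,"tz": 1,"ax": 0,"ay": 0,"az": 0},{"tx": 0,"ty": 0,"tz": 1,"ax": 0,"ay": 0,"az": 0},{"tx": 0,"ty": 0,"tz": 0,"ax": 0,"ay": 0,"az": 0}]}}

```text
time_s: 19.38
ee_pos: [0.4003, -0.0801, 0.2354]
eef_rot: [-3.138, -0.001, 1.571]
force: [-0.5, -0.2, -0.5]
grip_width: 0.0007
grip_force: 0.0
```

Emit:
{"api": "apply_moves", "payload": {"increments": [{"tx": 0,"ty": 0.3,"tz": 0,"ax": 0,"ay": 0,"az": 0},{"tx": 0,"ty": 0.3,"tz": 0,"ax": 0,"ay": 0,"az": 0},{"tx": 0,"ty": 0.3,"tz": 0,"ax": 0,"ay": 0,"az": 0},{"tx": 0,"ty": 0.3,"tz": 0,"ax": 0,"ay": 0,"az": 0},{"tx": 0,"ty": 0.3,"tz": 0,"ax": 0,"ay": 0,"az": 0},{"tx": 0,"ty": 0.3,"tz": 0,"ax": 0,"ay": 0,"az": 0},{"tx": 0,"ty": 0.3,"tz": 0,"ax": 0,"ay": 0,"az": 0},{"tx": 0,"ty": 0.3,"tz": 0,"ax": 0,"ay": 0,"az": 0},{"tx": 0,"ty": 0,"tz": 0,"ax": 0,"ay": 0,"az": 0}]}}

```text
time_s: 20.5
ee_pos: [0.4728, -0.0808, 0.2366]
eef_rot: [3.141, 0.0, 1.571]
force: [0.0, -0.2, 0.3]
grip_width: 0.0002
grip_force: 0.0
```

Emit:
{"api": "apply_moves", "payload": {"increments": [{"tx": 0,"ty": 0.2,"tz": 0,"ax": 0,"ay": 0,"az": 0},{"tx": 0,"ty": 0.2,"tz": 0,"ax": 0,"ay": 0,"az": 0},{"tx": 0,"ty": 0.2,"tz": 0,"ax": 0,"ay": 0,"az": 0},{"tx": 0,"ty": 0.15,"tz": 0,"ax": 0,"ay": 0,"az": 0},{"tx": 0,"ty": 0.1,"tz": 0,"ax": 0,"ay": 0,"az": 0},{"tx": 0,"ty": 0,"tz": 0,"ax": 0,"ay": 0,"az": 0}]}}

```text
time_s: 21.25
ee_pos: [0.4979, -0.0808, 0.2367]
eef_rot: [3.141, 0.0, 1.571]
force: [0.2, -0.5, -0.1]
grip_width: 0.0006
grip_force: 0.0
```

```bash
cat >k.py <<'E'
from h import *
p=np.load("tray.npy")
for n,b in(("top",(265,150,335,225)),("side",(230,140,330,230))):
    c=camera(n);q=mask(c,(8,140,80),(19,255,255),b)
    print(n,len(q))
    if n=="top" and len(q)>8:
        P=inv(p,ray(c,q,.081));x,a,lo,hi=fit(P);print("mid",x.round(4),"angle",((a-np.pi/2+1.57)%np.pi)-1.57,lo.round(3),hi.round(3))
E
python3 k.py
```

```text
top 16
mid [ 0.0428 -0.0926] angle -1.0666077 [-0.019 -0.13 ] [ 0.057 -0.07 ]
side 153
```

```bash
python3 - <<'E'
from h import *
p=np.load("tray.npy");c=camera("side")
g=[[-.044+d,-.185+r,.081] for r in(.05,.1,.155) for d in(-.006,.006)]
crop(c,(240,140,320,220),"pics/c7.png",7,proj(c,T(p,g)))
E
```

```text
(no output)
```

View pics/c7.png

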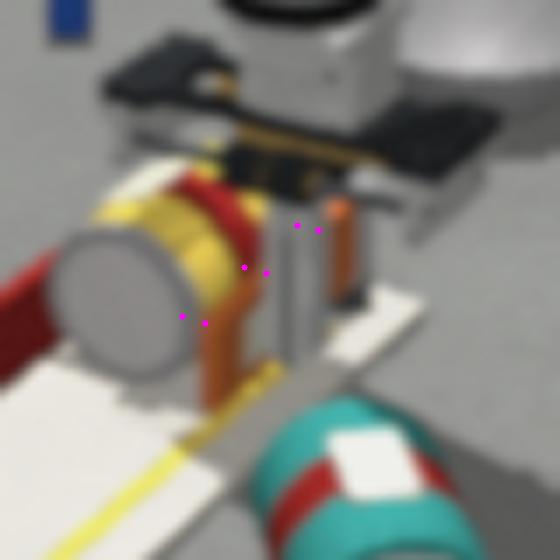

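The keeper tip at about (228,310) in the crop is still slightly short of the predicted (194,320), about 9 mm. I push on 6 mm, then back away to measure.

Emit:
{"api": "apply_moves", "payload": {"increments": [{"tx": 0,"ty": 0.1,"tz": 0,"ax": 0,"ay": 0,"az": 0},{"tx": 0,"ty": 0.1,"tz": 0,"ax": 0,"ay": 0,"az": 0},{"tx": 0,"ty": 0,"tz": 0,"ax": 0,"ay": 0,"az": 0},{"tx": 0,"ty": -0.2,"tz": 0,"ax": 0,"ay": 0,"az": 0},{"tx": 0,"ty": -1,"tz": 0,"ax": 0,"ay": 0,"az": 0},{"tx": 0,"ty": -0.5,"tz": -1,"ax": 0,"ay": 0,"az": 0},{"tx": 0,"ty": 0,"tz": -1,"ax": 0,"ay": 0,"az": 0},{"tx": 0,"ty": 0,"tz": -1,"ax": 0,"ay": 0,"az": 0},{"tx": 1,"ty": 0,"tz": 0,"ax": 0,"ay": 0,"az": 0},{"tx": 1,"ty": 0,"tz": 0,"ax": 0,"ay": 0,"az": 0},{"tx": 1,"ty": 0,"tz": 0,"ax": 0,"ay": 0,"az": 0},{"tx": 1,"ty": 0,"tz": 0,"ax": 0,"ay": 0,"az": 0}]}}

```text
time_s: 22.9
ee_pos: [0.4523, 0.0401, 0.3267]
eef_rot: [3.141, 0.0, 1.571]
force: [0.2, 0.1, -0.2]
grip_width: 0.0007
grip_force: 0.0
```

```bash
python3 k.py; python3 - <<'E'
from h import *
p=np.load("tray.npy");c=camera("top")
g=[[-.044+d,-.185+r,.081] for r in(.05,.1,.155) for d in(-.006,.006)]+[[.017,-.06,.055],[-.026,-.06,.055]]
crop(c,(265,150,335,205),"pics/c8.png",9,proj(c,T(p,g)))
E
```

```text
top 148
mid [-0.0453 -0.0979] angle 0.038701534 [-0.051 -0.173] [ 0.057 -0.033]
side 130
```

View pics/c8.png

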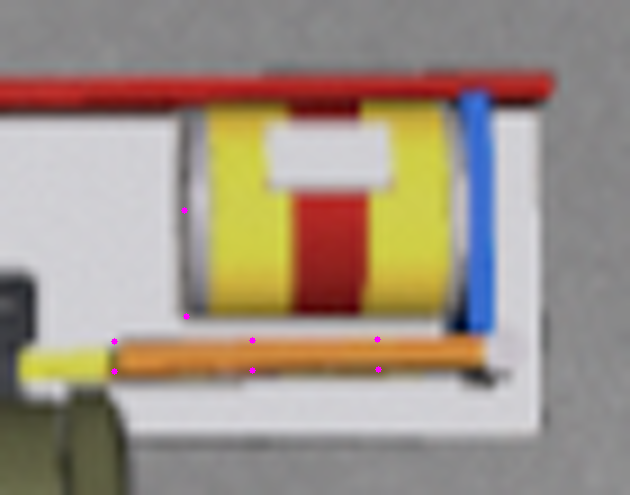

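The keeper lies on the predicted outline, about 0.02–0.03 rad from the wall direction. The tin is still home and the robot is clear.

```bash
python3 -c "
from station import hand_in;print(hand_in())"
```

```text
the job is handed in; nothing more can be done
None
```

I handed the job in at about 23 s of the 70 s allowed. In the last picture the tin lay within about 1 mm of its place against the wall and end stop, the keeper was within about 0.03 rad of parallel, and the robot was clear; I never moved near the bowl or the green tin. The hand-in returned no verdict.

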